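Tuck the splash strip under the bare hatch lip and hold it down

ROBOT

A 7-joint arm with a two-finger parallel gripper is mounted at the origin on the work surface. World frame = base frame: x ahead of the robot, y to its left, z up, the work surface at z = 0. Lengths are in m, angles in rad, forces in N, time in s.
With the tool pointing down it reaches from about 0.4 to 0.9 m from the base axis. Payload 5.6 kg.
Tool frame: the origin (TCP) lies midway between the tips of the shut fingers; the grasp point (between the pads) lies 19 mm behind it; z points along the fingers, y is the line along which they close (so a half turn about z gives the same grasp; the last joint's range is limited). The gripper opens to 92 mm and grips with 3 to 60 N. Pads are 20 mm wide; open, the fingers measure 128 mm over their backs; the gripper's body (75 mm by 189 mm) begins 69 mm behind the grasp point.
Start: joints at [1.233, 0.468, -0.012, 1.603, 0.006, 1.071, -0.056], TCP at [0.189, -0.622, 0.215] pointing down, gripper open.
Joint ranges: [-2.53, 2.53], [-0.31, 2.02], [-1.57, 1.55], [0.28, 2.44], [-1.29, 4.43], [0.15, 1.84], [-2.92, 2.92]. Speed limits (rad/s): [2.57, 2.57, 3.14, 3.14, 3.14, 3.14, 3.14].

INTERFACE

Orientations are given as a 3x3 rotation matrix whose columns are the frame's x, y, z axes.
In Python, from station import env, effector, solver, viewer, workorder, search_frame, tip_of gives the robot as it stands. Calls block until the motion is done:
- env.reach(position, orientation): joint-space move of the TCP to a pose.
- env.movel(position, frame=None, rate=0.15): straight line of the TCP; frame=None keeps the orientation; rate is the mean speed in m/s.
- env.goto_joints(angles): joint-space move.
- effector.release() and effector.grasp(squeeze=None): open the fingers fully, or close them until they stop; squeeze is the grip in N (None keeps the last).
- env.pause(seconds).
- solver.inverse_kinematics(position, orientation): joint angles nearest the present ones, or None.
- env.sense(): the state.
- viewer.read_camera(name): name is "side" or "top"; returns (picture, depth): 480x640x3 uint8, red, green, blue; 480x640 float32, m along the optical axis (not along the pixel's ray), 0 where there is no reading.
- viewer.camera_info(name): a dict with "intrinsics" (3x3 intrinsics, pixels), "eye" and "rotation" of the camera in the world. Camera axes: x right, y up, looking along -z (the intrinsics and any distortion apply to the point x, -y, -z); pixel columns grow to the right and rows downward; lengths in m; the calibration is good to about 2 mm. A picture is of the moment at which its call begins. camera_info takes no time and is no camera call.
A pose or a line that the arm cannot do raises env.PlanningError and nothing moves.
- workorder.finish_job(): hands the job in; it is judged then, once.
Trained networks look in the newest picture that a camera, given by its name, has taken for a name from the list of things; names that differ only in an ending like _2 or _b are one class to them, and where a whole thing is asked for, a point or a joint stands for the part that bears it (a point fixed in the world has none). Each returns a list of dicts, best first, with "score" (0 to 1); they miss things now and then, are a little off and sometimes report something else, mostly with a low value. They report only what shows in the picture. A call takes as long as a camera call. They do not tell look-alikes from the thing itself.
- search_frame(camera, name): "at" ([x, y, z] in m, in world coordinates, good to about 4 mm: the middle of the surface that is visible of it).
- tip_of(camera, name): "at" ([x, y, z] in m, in world coordinates, good to about 4 mm: a listed point, or the origin of a listed thing).
The state is a dict: "t": time; "joint_positions": joint angles; "joint_velocities": joint speeds; "tau": joint torques, N m; "ee_pos": TCP position; "tcp_rot": TCP orientation; "wrist_force": force on the tool from outside, world axes, zero at the start; "moment": the same for the moment, N m; "gripper_width": finger opening in m; "grasp_force": force on a finger pad.
Only numpy, scipy, OpenCV 4.12 (cv2) and the standard library are available. Lean on these libraries where they do the work, as an engineer would, in place of code of your own. Each camera call takes 0.05 s, during which the arm holds its last target. There are 200 camera calls.

TASK

One of the two steel hatches still lacks its splash strip: take the loose aluminium strip by its upstand and, without lifting the hatch, tuck its thin front edge under that hatch's overhanging lip, centred on the hatch and pushed fully home against the frame. Then keep hold of it and press it down flat on the slab, firmly, with about 12 N, ready for the screws: finish while still holding and pressing it there. Leave the things lying around alone.

Things in the scene. Friction and masses are not known exactly. Their poses are not given: they have to be found in the camera images.
- slab: The concrete slab top of the barbecue ledge that everything stands on; its top is level at z = 0.
- strip_grip (a point): Loose aluminium strip, L-section, 0.18-0.28 kg, lying flat, front roughly to the hatches: sole 75 (x) x 170 (y) x 4 mm; upstand 12 mm thick, 170 long along its rear (-x) edge, top 50 mm above the underside. Point: middle of the upstand's thickness and length, 34 mm above the underside; front edge 69 mm ahead (+x). x: upstand to front edge, y along the strip, z up.
- strip_edge (a point): Middle of the loose strip's front (+x) edge, on its underside (this edge gets tucked); axes as strip_grip.
- fitted: A strip of the same shape and size, already screwed down (two dark screw heads on its sole), immovable, tucked under the lip of either the left or the right hatch; the other hatch is the bare one. Origin: centre of its sole's underside, 38.5 mm towards the robot from its hatch's home point; axes as the loose strip's.
- left_home (a point): Left (+y) hatch: where the middle of a strip's front edge belongs, at slab level on the near face of the 8 mm high steel frame under the flap, midway along it. x: away from the robot, the way to push; y along the hatches. Flap: steel plate 120 deep x 190 wide x 4 mm, shut; its lip overhangs 30 mm (edge at x = -30 mm), underside 8 mm and top 12 mm above the slab; bar handle on top, 70 mm behind the lip edge.
- right_home (a point): Right (-y) hatch: the same point and axes as left_home, 230 mm to its -y side; the hatch is of the same make.
- flap_left (a joint): Left flap's hinge at its far edge (rad): 0 = shut, grows as the lip is lifted; it weighs 0.5 kg, turns freely and falls shut.
- flap_right (a joint): Right flap's hinge (rad), as flap_left.
- tub: Red snap-lid plastic tub, 128 x 102 mm, 67 mm high, standing at the left; origin at the centre of its underside. Bystander.
- salt_pig: White ceramic salt pig, 100 mm across, 124 mm high, at the right; origin at the centre of its underside. Bystander.
- mallet: Timber meat mallet lying down at the right, 260 mm long along its x, head 60 mm across and 90 mm long at its +x end; origin on the slab under the middle. Bystander.
- grill_brush: Grill brush with black plastic handle lying bristles down at the left, 260 mm long along its x, 41 mm high; origin on the slab under the middle. Bystander.
Things that resemble listed ones, but are neither listed nor needed, are in the scene too. Leave any blue look-alike of the part that bears strip_grip alone.

How it is judged:
By the outcome, as a careful person would: the job done as asked, in the order asked, and still so for the second after the job is handed in, while the arm keeps its last pose, push and grip.
It also fails if it takes over 40 s, if anything falls off the work surface, if the arm or the gripper's body presses on something with over 40 N, if the wrist force passes 120 N, or if a joint passes its speed limit or range.

## Working session

There is one attempt and no reset: what is moved stays moved. The work goes in short steps, each a Python script; the robot and the scene stay as the last script left them, time stands still between calls to the robot, and variables do not carry over. Pictures are saved under pics/ and viewed, at most 10 in all, crops included, and the job is handed in when it is done.

```bash
mkdir -p pics; ls; python3 - <<'E'
from station import *
import cv2, numpy as np
ims=[]
for c in("top","side"):
    p,d=viewer.read_camera(c); cv2.imwrite(f"pics/{c}0.png",p[:,:,::-1])
    i=viewer.camera_info(c);print(c,i["eye"],np.round(i["rotation"],3).tolist(),np.round(i["intrinsics"],1).tolist(),[k for k in i])
    for n in("strip_grip","strip_edge","fitted","left_home","right_home","tub","salt_pig","mallet","grill_brush"):
        print(n,[(np.round(r["at"],3).tolist(),round(r["score"],2)) for r in tip_of(c,n)][:4])
s=env.sense();print(s["t"],s["wrist_force"],s["gripper_width"])
E
```

```text
pics
top [ 0.32070946 -0.00878096  1.29338445] [[-0.005, 0.982, -0.189], [-1.0, -0.008, -0.015], [-0.017, 0.189, 0.982]] [[442.1, 0.0, 326.7], [0.0, 442.1, 228.0], [0.0, 0.0, 1.0]] ['intrinsics', 'eye', 'rotation']
strip_grip [([0.471, 0.074, 0.033], 0.8), ([0.303, 0.148, 0.038], 0.8), ([0.401, -0.154, 0.037], 0.6), ([0.537, 0.096, -0.003], 0.35)]
strip_edge [([0.539, 0.098, -0.001], 0.95), ([0.439, -0.097, 0.002], 0.78), ([0.328, 0.209, 0.001], 0.6)]
fitted [([0.66, -0.142, -0.004], 0.97)]
left_home [([0.707, 0.084, -0.002], 0.86), ([0.539, 0.095, 0.001], 0.31)]
right_home [([0.697, -0.143, -0.003], 0.82)]
tub [([0.36, 0.4, -0.001], 0.67)]
salt_pig [([0.364, -0.378, -0.0], 0.86)]
mallet [([0.616, -0.486, -0.002], 0.74)]
grill_brush [([0.629, 0.477, 0.005], 0.83)]
side [-0.17245109  0.9489704   0.87578293] [[-0.774, 0.361, -0.52], [-0.633, -0.424, 0.647], [0.013, 0.831, 0.557]] [[540.0, 0.0, 315.6], [0.0, 540.0, 236.2], [0.0, 0.0, 1.0]] ['intrinsics', 'eye', 'rotation']
strip_grip [([0.468, 0.075, 0.035], 0.88), ([0.397, -0.159, 0.033], 0.71), ([0.299, 0.146, 0.036], 0.55)]
strip_edge [([0.325, 0.212, -0.002], 0.94), ([0.435, -0.097, -0.004], 0.77), ([0.538, 0.091, -0.003], 0.71)]
fitted []
left_home [([0.704, 0.087, 0.0], 0.73)]
right_home [([0.699, -0.14, 0.002], 0.87)]
tub []
salt_pig [([0.367, -0.379, -0.002], 0.67)]
mallet [([0.611, -0.484, -0.0], 0.77), ([0.429, -0.003, -0.002], 0.64), ([0.629, 0.482, -0.0], 0.51)]
grill_brush [([0.629, 0.482, 0.002], 0.75)]
1.0 [-0.21336445  0.1064693  -0.4035714 ] 0.09193997980092326
```

View pics/top0.png

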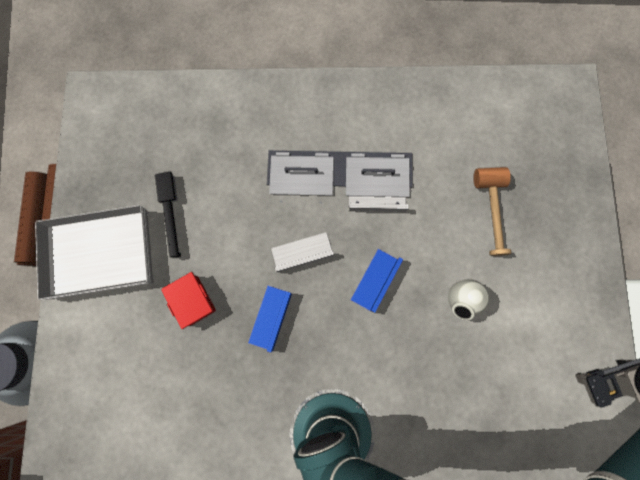

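View pics/side0.png

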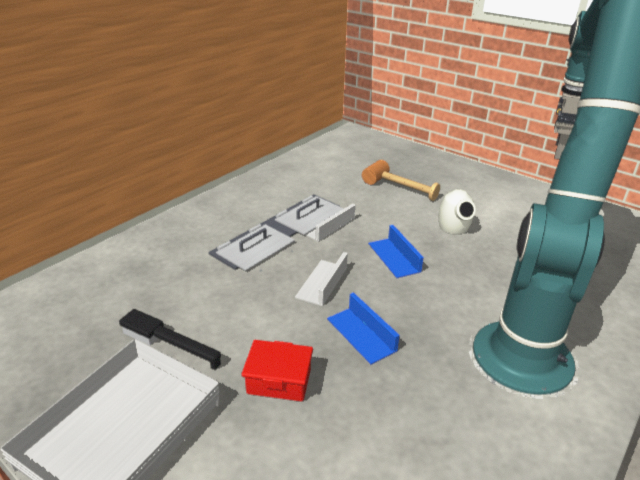

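The top view shows the fitted strip on the right hatch (~(378,203)), so the left hatch (~(302,178)) is bare. The loose aluminium strip is at (302,252), and the blue look-alikes are at (270,318) and (378,280). Next I'll refine yaw and edges from depth.

```bash
cat > h.py <<'E'
from station import *
import cv2, numpy as np
def cloud(c):
    p,d=viewer.read_camera(c); i=viewer.camera_info(c); K=np.array(i["intrinsics"]); R=np.array(i["rotation"])
    v,u=np.mgrid[:480,:640]; ok=d>0
    P=np.stack([(u-K[0,2])/K[0,0]*d,-(v-K[1,2])/K[1,1]*d,-d],-1)@R.T+np.array(i["eye"])
    return p,np.where(ok[...,None],P,np.nan)
def box(P,c,s,z):
    m=(abs(P[...,0]-c[0])<s[0])&(abs(P[...,1]-c[1])<s[1])&(P[...,2]>z[0])&(P[...,2]<z[1]); return P[m]
def rect(Q):
    (c,s,a)=cv2.minAreaRect((Q[:,:2]*1000).astype(np.float32)); return np.round(c,1),np.round(s,1),round(a,1),len(Q)
E
python3 - <<'E'
from h import *
for c in("top","side"):
    p,P=cloud(c)
    print(c,"slab z",np.nanmedian(box(P,(.55,.3),(.05,.05),(-.05,.05))[:,2]), np.nanstd(box(P,(.55,.3),(.05,.05),(-.05,.05))[:,2]))
    print("strip upstand",rect(box(P,(.475,.078),(.06,.1),(.042,.06))))
    print("strip whole",rect(box(P,(.50,.083),(.08,.115),(.003,.06))))
    print("flapL",rect(box(P,(.74,.085),(.09,.108),(.0085,.017))))
    print("flapR+fit",rect(box(P,(.74,-.145),(.09,.108),(.0085,.017))))
    print("fit upstand",rect(box(P,(.63,-.145),(.03,.12),(.042,.06))))
E
```

```text
top slab z -0.00033178690951118917 0.002594082727688397
strip upstand (array([467. ,  76.9]), array([ 12.8, 169. ]), 16.1, 269)
strip whole (array([500.8,  83.3]), array([227.6, 157.6]), 89.6, 1256)
flapL (array([740.5,  85.4]), array([213.9, 140.1]), 88.4, 2121)
flapR+fit (array([ 736.1, -140.6]), array([207.2, 169. ]), 87.7, 2111)
fit upstand (array([ 624. , -137.8]), array([167.5,  13.8]), 87.7, 264)
side slab z -0.0013494088899062007 0.001803277881942185
strip upstand (array([469.2,  76.9]), array([ 13.8, 174.4]), 16.0, 246)
strip whole (array([501.5,  80.6]), array([149.8, 221.3]), 1.3, 912)
flapL (array([739.3,  84.4]), array([214.3, 136.9]), 89.3, 1497)
flapR+fit (array([ 734.5, -142.1]), array([139.9, 204.8]), 0.3, 1058)
fit upstand (array([ 625.8, -136.1]), array([171.6,  20.5]), 89.8, 188)
```

```bash
cat >> h.py <<'E'
def rot(yaw,flip=False):
    s=-1 if flip else 1; c,n=np.cos(yaw)*s,np.sin(yaw)*s
    return np.array([[-n,c,0],[c,n,0],[0,0,-1.]])
def st(*a):
    s=env.sense(); print(*a,"t",round(s["t"],2),"p",np.round(s["ee_pos"],4),"F",np.round(s["wrist_force"],1),"M",np.round(s["moment"],2),"w",round(s["gripper_width"],4),"g",round(s["grasp_force"],1)); return s
E
python3 - <<'E'
from h import *
y=np.deg2rad(16)
for f in(0,1):
    print(f,[None if q is None else np.round(q,2).tolist() for q in (solver.inverse_kinematics([.468,.077,.2],rot(y,f)),solver.inverse_kinematics([.634,.09,.02],rot(-.037,f)))])
f=0 if solver.inverse_kinematics([.634,.09,.02],rot(-.037,0)) is not None else 1
env.reach([.468,.077,.20],rot(y,f)); st(f)
env.movel([.468,.077,.10],rate=.15); st()
p,P=cloud("top");cv2.imwrite("pics/top1.png",p[130:370,200:460,::-1].repeat(2,0).repeat(2,1))
p,P=cloud("side");cv2.imwrite("pics/side1.png",p[150:390,190:450,::-1].repeat(2,0).repeat(2,1))
E
```

```text
0 [[0.62, 0.37, -1.01, 1.99, 0.37, 0.99, -0.29], [0.18, 0.77, -0.53, 1.71, 0.51, 0.8, -0.63]]
1 [[-1.31, 0.46, 1.38, 2.09, -0.54, 1.03, -2.52], [0.59, 1.24, -1.34, 1.69, 1.26, 1.32, 2.08]]
0 t 3.76 p [0.4683 0.0761 0.1999] F [ 0.4 -1.   0.5] M [-0.04 -0.05  0.02] w 0.092 g 0.0
t 4.58 p [0.4685 0.0773 0.1005] F [ 0.5 -0.2 -0.3] M [ 0.07 -0.11 -0.02] w 0.0917 g 0.0
```

View pics/side1.png

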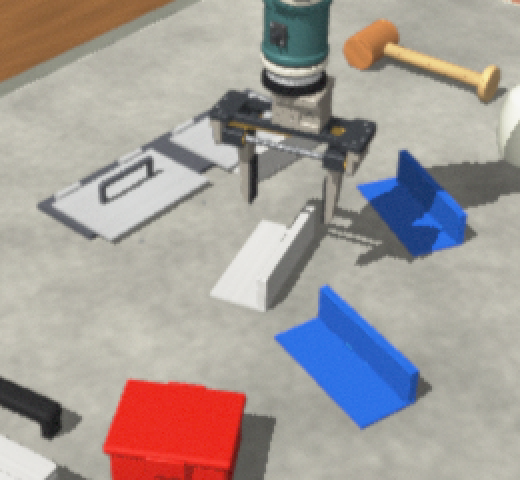

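The crop shows the open fingers (250,195)/(335,215) straddling the upstand, and the sole is clear. Descending to grasp.

```bash
python3 - <<'E'
from h import *
env.movel([.468,.077,.015],rate=.08); st("down")
effector.grasp(50); st("grip")
s=env.sense()["ee_pos"]
env.movel([s[0],s[1],.027],rate=.05); st("lift")
yaw=-.037; ex=np.array([np.cos(yaw),np.sin(yaw)])
g=np.array([.7035,.087])-ex*(.069+.060)
env.movel([*g,.027],rot(yaw),rate=.08); st("pre")
for c,b in(("top",(130,290,220,460)),("side",(170,330,190,400))):
    p,P=cloud(c); np.save(f"{c}.npy",P); cv2.imwrite(f"pics/{c}2.png",cv2.resize(p[b[0]:b[1],b[2]:b[3],::-1],None,fx=3.3,fy=3.3))
    print(c,[(n,[(np.round(r["at"],4).tolist(),round(r["score"],2)) for r in tip_of(c,n)][:3]) for n in("strip_edge","left_home","right_home","strip_grip")])
    print("upst",rect(box(P,(g[0],g[1]),(.03,.12),(.05,.068))))
E
```

```text
down t 5.89 p [0.4684 0.0771 0.0154] F [1.1 0.7 0.4] M [-0.06 -0.13 -0.01] w 0.0915 g 0.0
grip t 7.08 p [0.4683 0.0771 0.015 ] F [ 0.7  1.3 -1. ] M [ 0.04 -0.31 -0.01] w 0.0116 g 50.0
lift t 7.47 p [0.4684 0.0769 0.0273] F [-0.7 -0.6 -1.6] M [-0.04 -0.09  0.01] w 0.0116 g 50.0
pre t 8.96 p [0.5741 0.0917 0.027 ] F [-0.6 -0.7 -3.2] M [ 0.04 -0.04 -0.02] w 0.0118 g 50.0
top [('strip_edge', [([0.3263, 0.2088, -0.002], 0.68)]), ('left_home', [([0.7066, 0.088, 0.0], 0.98)]), ('right_home', [([0.7004, -0.1405, -0.0031], 0.89)]), ('strip_grip', [([0.3042, 0.1448, 0.0373], 0.58)])]
upst (array([572.1, 159.3]), array([32.2, 11.8]), 89.2, 57)
side [('strip_edge', [([0.4336, -0.0941, 0.0002], 0.74), ([0.6413, 0.0814, 0.0142], 0.65), ([0.3257, 0.215, -0.0022], 0.55)]), ('left_home', [([0.7017, 0.0848, 0.0024], 0.81)]), ('right_home', [([0.6956, -0.1413, -0.0], 0.89), ([0.7044, 0.0886, 0.001], 0.46)]), ('strip_grip', [([0.3007, 0.1476, 0.0335], 0.78), ([0.397, -0.1613, 0.0343], 0.63), ([0.5731, 0.0886, 0.044], 0.59)])]
upst (array([574.6, 105.9]), array([142.8,  45.2]), 76.4, 266)
```

View pics/top2.png

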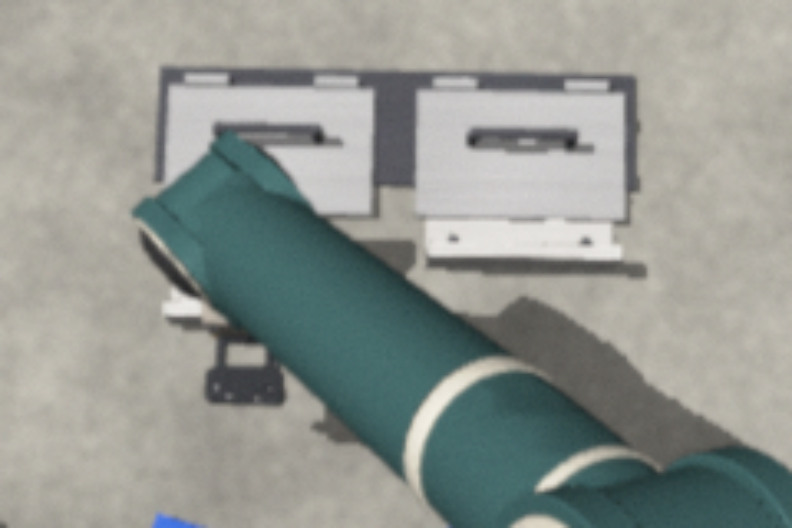

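View pics/side2.png

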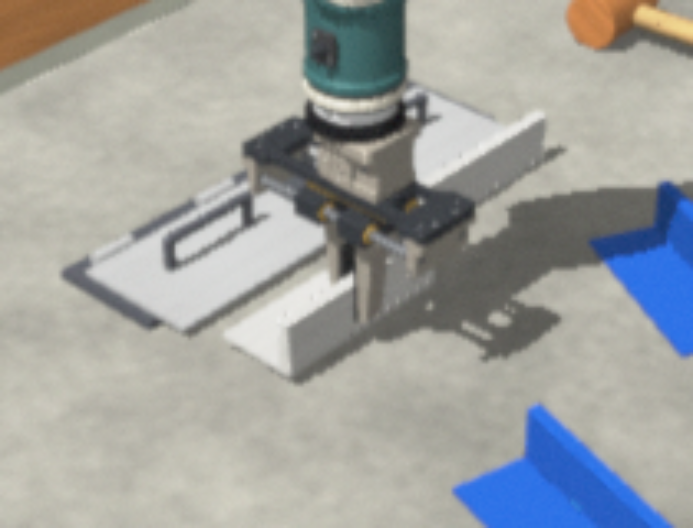

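The side view shows the strip held level, about 60 mm short of the lip with its front edge towards the left flap. In the top crop the left flap corners are (168,87), (376,90), (378,215), and the right flap's are (417,92), (628,95), (416,216), (628,219). The strip's left end is near (163,308). I'll project these to check the lateral centring.

```bash
python3 - <<'E'
from h import *
i=viewer.camera_info("top");K=np.array(i["intrinsics"]);R=np.array(i["rotation"]);e=np.array(i["eye"])
def pj(u,v,z):
    u=220+(u+.5)/3.3-.5;v=130+(v+.5)/3.3-.5
    d=R@np.array([(u-K[0,2])/K[0,0],-(v-K[1,2])/K[1,1],-1]); return np.round(e+d*(z-e[2])/d[2],4)[:2]
for n,c in(("L",[(168,87),(376,90),(378,215)]),("R",[(417,92),(628,95),(416,216),(628,219)])): print(n,[pj(*q,.012) for q in c])
print("fitted up ends",pj(428,258,.05),pj(621,260,.05),"strip up end",pj(163,309,.062))
P=np.load("top.npy"); S=np.load("side.npy")
for Q in(P,S):
    b=box(Q,(.574,.09),(.02,.1),(.05,.066)); print("ymax",np.sort(b[:,1])[-5:],np.sort(b[:,1])[:3])
    b=box(Q,(.63,-.137),(.02,.11),(.04,.056)); print("fit ymin/max",np.sort(b[:,1])[[0,2,-3,-1]])
E
```

```text
L [array([0.7935, 0.1816]), array([ 0.7884, -0.0108]), array([ 0.6691, -0.0117])]
R [array([ 0.786 , -0.0486]), array([ 0.7809, -0.2425]), array([ 0.6679, -0.0461]), array([ 0.6632, -0.2377])]
fitted up ends [ 0.6195 -0.055 ] [ 0.6161 -0.2233] strip up end [0.5735 0.1747]
ymax [0.17244376 0.17471081 0.17495146 0.17516403 0.17546302] [0.14320932 0.14340335 0.14361848]
fit ymin/max [-0.22232925 -0.22162899 -0.05415897 -0.05389288]
ymax [0.17708884 0.1771351  0.17796798 0.17798161 0.17952667] [0.03184439 0.03723875 0.04338398]
fit ymin/max [-0.22164968 -0.21901254 -0.05850301 -0.05637296]
```

```bash
python3 - <<'E'
from h import *
yaw=-.035; ex=np.array([np.cos(yaw),np.sin(yaw)]); home=np.array([.7045,.0876]); R=rot(yaw)
pos=lambda d,z:[*(home-ex*(.069+d)),z]
env.movel(pos(.050,.027),R,rate=.08)
env.movel(pos(.050,.0165),R,rate=.05); s=st("low")
F0=s["wrist_force"]
env.movel(pos(.010,.0165),R,rate=.06); st("in")
d=.010
while d>-.012:
    d-=.0015; env.movel(pos(d,.0165),R,rate=.03); s=env.sense(); f=(s["wrist_force"]-F0)[:2]@ex
    print(round(d,4),np.round(s["ee_pos"],4),np.round(s["wrist_force"],1),round(f,1))
    if f<-7: break
st("end")
p,P=cloud("side"); cv2.imwrite("pics/side3.png",cv2.resize(p[170:330,190:400,::-1],None,fx=3.3,fy=3.3))
E
```

```text
low t 10.1 p [0.585  0.0917 0.016 ] F [-0.7  0.3 -2.3] M [-0.05 -0.03 -0.03] w 0.0113 g 50.0
in t 10.92 p [0.6251 0.0905 0.0163] F [-0.  -0.1 -0.9] M [-0.03 -0.05 -0.03] w 0.0114 g 50.0
0.0085 [0.627  0.0903 0.0166] [ 0.1  0.3 -1.8] 0.7
0.007 [0.6286 0.0902 0.0165] [ 0.4 -0.  -1.7] 1.1
0.0055 [0.6302 0.0902 0.0165] [-0.2  1.  -1.2] 0.5
0.004 [0.6316 0.0902 0.0165] [-0.9  0.1 -2.9] -0.3
0.0025 [0.6332 0.0901 0.0165] [ 0.8 -0.4 -1.6] 1.5
0.001 [0.6347 0.09   0.0165] [ 0.4  0.3 -2.4] 1.0
-0.0005 [0.6358 0.0901 0.0164] [-1.2  0.  -2.5] -0.6
-0.002 [0.636  0.09   0.0162] [-5.1 -1.   2.2] -4.4
-0.0035 [0.6361 0.09   0.0161] [-9.2 -0.6  3.8] -8.5
end t 13.17 p [0.6361 0.09   0.0161] F [-9.2 -0.6  3.8] M [-0.18  1.84  0.14] w 0.0112 g 50.0
```

View pics/side3.png

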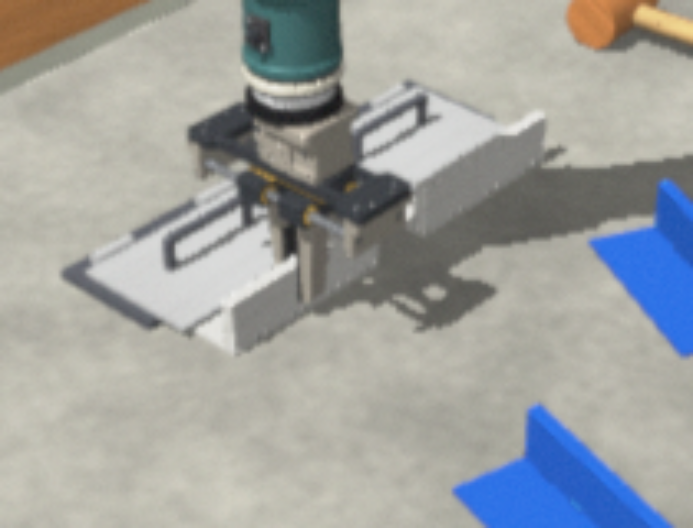

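Contact came at TCP x=0.636, so home x≈0.705, matching the cameras. The side view shows the sole under the lip and the upstand parallel to the hatch. Next: lower, push home again, and press.

```bash
python3 - <<'E'
from h import *
yaw=-.035; ex=np.array([np.cos(yaw),np.sin(yaw)]); home=np.array([.7045,.0876]); R=rot(yaw)
pos=lambda d,z:[*(home-ex*(.069+d)),z]
def F():
    a=[]
    for _ in range(6): env.pause(.03); a.append(env.sense()["wrist_force"])
    return np.mean(a,0)
d=-.0015; env.movel(pos(d,.0165),R,rate=.03)
env.movel(pos(d,.0148),R,rate=.03); print("lowered",np.round(F(),1))
while d>-.008:
    f=F()
    if f[:2]@ex<-8: break
    d-=.001; env.movel(pos(d,.0148),R,rate=.03)
print("pushed",d,np.round(F(),1))
z=.0148
while z>.003:
    f=F(); print(round(z,4),np.round(f,1))
    if f[2]>11: break
    z-=max(.0002,min(.001,(12-f[2])*.0001)); env.movel(pos(d,z),R,rate=.03)
st("end"); print("d,z",d,z)
E
```

```text
lowered [-7.8 -1.1  4.6]
pushed -0.0025 [-11.2  -1.4   7.8]
0.0148 [-11.1  -1.8   7.9]
0.0144 [-12.4  -2.2  10.1]
0.0142 [-13.   -2.3  11.2]
end t 15.87 p [0.6359 0.09   0.0152] F [-13.6  -2.3  10.5] M [-0.28  2.3   0.09] w 0.0114 g 50.0
d,z -0.0025 0.014185676909106356
```

```bash
python3 - <<'E'
from h import *
yaw=-.035; ex=np.array([np.cos(yaw),np.sin(yaw)]); home=np.array([.7045,.0876]); R=rot(yaw)
pos=lambda d,z:[*(home-ex*(.069+d)),z]
def F():
    a=[];p=[]
    for _ in range(6): env.pause(.03); s=env.sense(); a.append(s["wrist_force"]);p.append(s["ee_pos"])
    return np.mean(a,0),np.mean(p,0)
d,z=-.0025,.0142
for _ in range(5):
    f,p=F(); print(round(d,4),round(z,4),np.round(f,1),np.round(p,4))
    if f[:2]@ex>-5: break
    d+=.0005; env.movel(pos(d,z),R,rate=.03)
for _ in range(14):
    f,p=F(); print(round(d,4),round(z,4),np.round(f,1),np.round(p,4))
    if abs(f[2]-12.2)<.6: break
    z-=np.clip((12.2-f[2])*.00012,-.0008,.0008); env.movel(pos(d,z),R,rate=.03)
st("end"); print("d,z",d,z)
for c in("top","side"):
    im,P=cloud(c)
    for n,b in(("loose",box(P,(.637,.09),(.025,.11),(.04,.056))),("fit",box(P,(.63,-.137),(.025,.11),(.04,.056)))):
        y=np.sort(b[:,1]); e=b[b[:,1]>y[-1]-.03]; print(c,n,"y",np.round(y[[0,2,-3,-1]],4),"x",np.round(np.median(e[:,0]),4),"ztop",np.round(np.percentile(e[:,2],95),4),len(b))
    b=box(P,(.69,.09),(.02,.08),(.006,.03)); print(c,"lip z",np.round(np.median(b[:,2]),4))
cv2.imwrite("pics/side4.png",cv2.resize(im[170:330,190:400,::-1],None,fx=3.3,fy=3.3))
for c in ("top","side"):
    viewer.read_camera(c); print([(n,[(np.round(r["at"],4).tolist(),round(r["score"],2)) for r in tip_of(c,n)][:4]) for n in("strip_grip","left_home","right_home","fitted")])
E
```

```text
-0.0025 0.0142 [-12.9  -2.6  11.2] [0.636  0.09   0.0152]
-0.002 0.0142 [-11.3  -2.2  10. ] [0.636  0.09   0.0152]
-0.0015 0.0142 [-9.9 -1.7  8.4] [0.636  0.09   0.0151]
-0.001 0.0142 [-7.5 -1.6  7.2] [0.636  0.09   0.0151]
-0.0005 0.0142 [-6.5 -1.4  5.4] [0.636  0.09   0.0151]
0.0 0.0142 [-4.7 -1.3  5.7] [0.636  0.09   0.0151]
0.0 0.0134 [-7.  -1.7 11.1] [0.636  0.09   0.0151]
0.0 0.0133 [-7.7 -2.  12.1] [0.636  0.09   0.0151]
end t 19.22 p [0.636  0.09   0.0151] F [-7.3 -2.  12.2] M [-0.35  1.61  0.17] w 0.0114 g 50.0
d,z 0.0 0.0132886568230602
top loose y [0.138  0.1406 0.1717 0.1724] x 0.6331 ztop 0.0524 56
top fit y [-0.2222 -0.2215 -0.0916 -0.0861] x 0.6262 ztop 0.0529 213
top lip z 0.011
side loose y [0.0468 0.0486 0.1748 0.1768] x 0.6345 ztop 0.0506 230
side fit y [-0.2285 -0.2193 -0.0506 -0.0496] x 0.6266 ztop 0.0495 214
side lip z 0.0108
[('strip_grip', [([0.3031, 0.1434, 0.0359], 0.73)]), ('left_home', []), ('right_home', [([0.695, -0.1423, -0.0054], 0.82), ([0.3648, -0.3777, -0.0004], 0.59)]), ('fitted', [([0.6622, -0.1419, -0.0037], 0.57)])]
[('strip_grip', [([0.2974, 0.1473, 0.0336], 0.89), ([0.6355, 0.0905, 0.0358], 0.84), ([0.3952, -0.157, 0.0325], 0.57)]), ('left_home', [([0.7042, 0.087, 0.0035], 0.65)]), ('right_home', [([0.6994, -0.1394, 0.0007], 0.85)]), ('fitted', [([0.6625, -0.1395, -0.0022], 0.7)])]
```

View pics/side4.png

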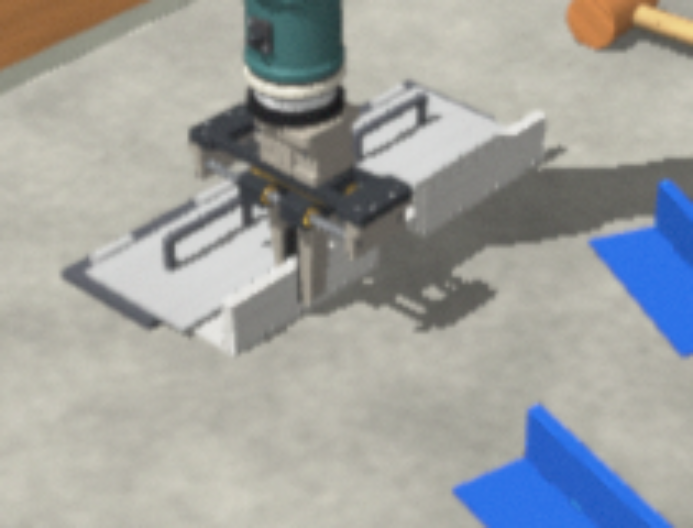

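The side view shows the strip tucked and flat, with its near end at (235,350), and the lip still shut. One check of the lateral centring from the top.

```bash
python3 - <<'E'
from h import *
p,P=cloud("top"); cv2.imwrite("pics/top5.png",cv2.resize(p[150:220,260:420,::-1],None,fx=5,fy=5,interpolation=cv2.INTER_CUBIC)); st()
E
```

```text
t 19.87 p [0.636  0.09   0.0151] F [-7.5 -2.  11.2] M [-0.3   1.64  0.14] w 0.0118 g 50.0
```

View pics/top5.png

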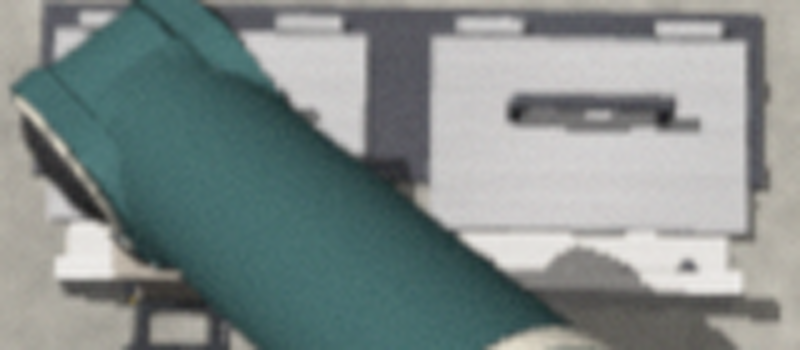

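In this crop the flap corner is at (46,220) and the loose sole end at (66,224), a gap of about 10.6 mm. The fitted strip's mirror gap, (751,237) to (729,238), is about 11.3 mm. Nominal is 10 mm, so the strip is centred within about 1 mm.

```bash
python3 - <<'E'
from h import *
yaw=-.035; ex=np.array([np.cos(yaw),np.sin(yaw)]); home=np.array([.7045,.0876]); R=rot(yaw)
z=.0132887
def F():
    a=[]
    for _ in range(10): env.pause(.04); a.append(env.sense()["wrist_force"])
    return np.mean(a,0)
for _ in range(6):
    f=F(); print(round(z,5),np.round(f,1))
    if abs(f[2]-12.2)<.5: break
    z-=np.clip((12.2-f[2])*.00013,-.0004,.0004); env.movel([*(home-ex*.069),z],R,rate=.03)
st("final"); print(workorder.finish_job())
E
```

```text
0.01329 [-7.4 -2.2 12.1]
final t 20.28 p [0.636  0.09   0.0151] F [-7.3 -1.8 12.7] M [-0.34  1.59  0.16] w 0.0116 g 50.0
the job is handed in; nothing more can be done
None
```

I handed the job in at 20.3 s: the loose strip is tucked under the left hatch's lip, pushed home against the frame and centred to about 1 mm. The arm is still holding it and pressing it flat on the slab with about 12 N.

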